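# Set a bar in the length gauge and hold its telescoping cursor out for marking

### The arm

A 6-joint arm with a two-finger parallel gripper is mounted at the origin on a cart in front of the work surface, level with it; the furniture and walls round the work are solid. World frame = base frame: x ahead of the robot, y to its left, z up, the work surface at z = 0. Lengths are in mm, angles in rad, forces in N, time in s.
With the tool pointing down it reaches from about 275 to 1000 mm from the base axis. Payload 8.4 kg.
Tool frame: the origin (TCP) lies between the finger pads; the fingertips stand 22 mm ahead of it and the grasp point (between the pads) lies 3 mm ahead of it (r.nose_length is the z of the fingertips in the tool frame, in mm); z points along the fingers, y is the line along which they close (so a half turn about z gives the same grasp; the last joint's range is limited). The gripper opens to 85 mm and grips with 20 to 120 N. Pads are 22 mm wide; open, the fingers measure 114 mm over their backs; the gripper's body (76 mm by 85 mm) begins 54 mm behind the grasp point. The pads swing forward as they close: fully open they stand 13 mm farther back than shut.
Start: joints at [1.326, 0.353, 1.633, -0, 1.155, -0.002], TCP at [150.262, 606.671, 253.281] pointing down, gripper open.
Joint ranges: [-2.63, 2.63], [-0.92, 2.1], [0.06, 2.66], [-1.3, 4.44], [0, 2.69], [-3.02, 3.02]. Speed limits (rad/s): [2.22, 2.22, 2.79, 3.14, 3.14, 3.14].

### API

Orientations are given as [roll, pitch, yaw] about the fixed x, y, z axes, in that order (R = Rz(yaw) Ry(pitch) Rx(roll)).
In Python, from rig import r, grab_frame, camera_params gives the robot as it stands (r), with the cameras as plain functions.
- The arm moves only by the shell command python3 steer.py 'ROWS' [FORCE]. ROWS is a JSON object whose key "plan" holds a list of rows, 1 to 5 of them, each of 7 numbers: a rotation vector rx, ry, rz in shares of 180 degrees (1.0 is 180 degrees), then dx, dy, dz in normalised numbers (1 is 750 mm), then the opening from 0.0 (shut) to 1.0 (fully open); each row shifts and turns the commanded pose from where the row before left it, along the tool's axes as they then stand; what a row does not reach is not made up. A row lasts 1/12 s, in which the tool goes at most 41.7 mm and 0.125 rad, less where a joint would pass 70% of its speed; a pose out of reach is approached as far as the arm can. The fingers move at their own pace and stop on an object; FORCE is the grip in N (left out, the last holds). Time passes only in rows, so rows that do not move let the fingers close. It prints the time, the measured TCP pose, the force, the opening and the grip force at its end. Shift and turn numbers lie between -1 and 1, and a call with a number outside is refused. Input that does not fit is refused with a message, and nothing moves.
- r.sense(): the state, without advancing time (a new reading comes with each control period).
- grab_frame(name): name is "scene" or "side" or "wrist"; returns the picture (420x560x3 uint8, red, green, blue); there is no depth.
- camera_params(name): a dict with "fx", "fy", "cx", "cy" (pixels), "rvec" (rotation vector, rad) and "tvec" (3), from world to camera coordinates, as OpenCV has them. Camera axes: x right, y down, z forward; pixel columns grow to the right and rows downward; lengths in mm; the calibration is good to about 2 mm. A picture is of the moment at which its call begins: read the wrist's pose just before it. camera_params takes no time and is no camera call; for the wrist camera it gives the pose at the moment of the call.
- r.sign_off(): hands the job in; it is judged then, once.
The state is a dict: "clock": time; "qpos": joint angles; "qvel": joint speeds; "joint_efforts": joint torques, N m; "eef_pos": TCP position; "tcp_rot": TCP orientation; "contact_force": force on the tool from outside, world axes, zero at the start; "wrist_torque": the same for the moment, N m; "opening": opening from 0.0 (shut) to 1.0 (fully open); "grasp_force": force on a finger pad.
Only numpy, scipy, OpenCV 4.12 (cv2) and the standard library are available. Lean on these libraries where they do the work, as an engineer would, in place of code of your own. Each camera call takes 0.05 s, during which the arm holds its last target. There are 200 camera calls.

### The job

Get the wooden bar ready for marking to length: lay it along the gauge's aluminium fence, long side flush against the fence and one end against the end stop, and let go of it. Then squeeze the red button on the telescope's black grip, pull the grip out past the first stop to its second stop (as far as it goes), and finish still holding it out there with the button squeezed. Leave the bar in place and do not disturb the loose tape roll, sanding block and screwdriver.

Things in the scene. Friction and masses are not known exactly. Their poses are not given: they have to be found in the camera images.
- gauge: Length gauge fixed to the bench. Origin on the bench at the foot of the fence's flush face; axes: z up, x away from the robot (yaw varies), y left along the fence. Fence: low aluminium bar, x 0 to 30 mm, y -110 to +75 mm, 14 mm high; its flush face, plane x = 0, looks to -x (towards the robot). The bar belongs on the bench at x -38 to 0, y -90 to 50 mm.
- corner (a point): Foot of the corner of fence face and end stop: gauge x 0, y 50 mm, on the bench; axes as the gauge. The end stop: x -45 to 0, y 50 to 75 mm, 14 mm high, its face (y = 50 mm) looks to -y. Fingers that hold the bar by its upper 20 mm pass over fence and stop.
- tube_mouth (a point): Mouth of the fixed aluminium tube (31 mm thick collar) that lies along y behind the fence, on a dark foot plate: gauge x 75, y 90 mm, z 66 mm; the tube runs to y 246 mm. Out of it the telescope pulls along gauge -y. Axes as the gauge.
- cursor_tip (a point): Red tip of the flat steel cursor arm carried by the telescope: 8 mm wide, z 43 to 50 mm, from under the grip to gauge x = -30 mm (tip at x -25 mm). At home it lies over the end stop (y 62.5 mm); it clears the bar's top by 5 mm.
- grip_center (a point): Centre of the telescope's black grip block at button height, z 90 mm; moves with the telescope (home: gauge x 75, y 62.5 mm). Block: 26 mm wide (gauge x), 33 mm with the button out, 40 mm along y, z 56 to 112 mm. Grip it from above, fingers closing along gauge x, one pad on the button. Axes as the gauge.
- button_face (a point): Centre of the red round button's outer face, 18 mm in diameter, on the grip's -x side (facing the robot), standing out 7 mm; pressed along gauge +x.
- gauge_button (a joint): Button travel in m: 0 out, 0.006 fully pressed. Sprung, 5 N to start and 10 N fully down; any firm grip across the block presses it. From 0.004 on the telescope is free; otherwise catches bar it at home and at the first stop (0.06).
- gauge_slide (a joint): Telescope extension in m along gauge -y: 0 home, 0.06 first stop (only felt if the button is out), 0.12 second stop, a hard end. A spring draws it back with 2 N (home) to 5 N (out): let go when out, it slides back to the first stop.
- wood_bar: Loose brown wooden bar, 38 x 140 x 38 mm, about 0.1 kg; origin at the centre of its underside, its y axis along its length.
- bar_center (a point): Centre of the wooden bar, 19 mm above its underside. Axes as the bar.
- duct_roll: Loose grey tape roll, 112 mm across, 48 mm high, a bystander; origin at the centre of its underside.
- sand_block: Loose brown sanding block, 64 x 112 x 28 mm, a bystander; origin at the centre of its underside.
- cross_driver: Loose screwdriver with a blue handle, 29 x 192 x 25 mm, a bystander; origin under its centre.

How it is judged (in metres and radians):
On the way, in this order (a step that is already met when the one before it is completed fails the run):
1. the bar lies flush against fence and end stop and is let go, the telescope still home (x of bar_center in the frame of gauge between -0.0225 and -0.015 m and y of bar_center in the frame of gauge between -0.026 and -0.015 m and angle between the y axis of wood_bar and the y axis of gauge, either way round below 0.04 rad and height (world z) of bar_center below 0.022 m and contact force between the fingers and wood_bar below 0.2 N and value of joint gauge_slide below 0.006 m), for 0.2 s.
2. the button is squeezed with the telescope still home (value of joint gauge_button above 0.004 m and value of joint gauge_slide below 0.01 m and contact force between the fingers and gauge above 3 N), for 0.1 s.
At the end, for the whole second after the job is handed in: The telescope is out at its second stop (within 6 mm) with the button squeezed (over 4 mm) and the fingers holding it (over 3 N); the bar lies on the bench at rest, untouched, within 3.5 mm of the fence, 6 mm of the end stop and 0.04 rad of parallel (value of joint gauge_slide above 0.114 m and value of joint gauge_button above 0.004 m and contact force between the fingers and gauge above 3 N and x of bar_center in the frame of gauge between -0.0225 and -0.015 m and y of bar_center in the frame of gauge between -0.026 and -0.015 m and angle between the y axis of wood_bar and the y axis of gauge, either way round below 0.04 rad and height (world z) of bar_center below 0.022 m and linear speed of wood_bar below 0.02 m/s and contact force between the fingers and wood_bar below 0.2 N); the arm keeps its last pose, push and grip.
It fails at once if the tape roll, sanding block or screwdriver is moved more than 20 mm (distance of any of duct_roll, sand_block, cross_driver from where it was at the start of the episode above 0.02 m).
It also fails if it takes over 51 s, if anything falls off the work surface, if the arm or the gripper's body presses on something with over 40 N, if the wrist force passes 120 N, or if a joint passes its speed limit or range.

## Working session

There is one attempt and no reset: what is moved stays moved. The work goes in short steps, Python scripts to look and compute and a shell command to move; the robot and the scene stay as the last step left them, time stands still between calls to the robot, and variables do not carry over. Pictures are saved under pics/ and viewed, at most 12 in all, crops included, and the job is handed in when it is done.

```bash
ls; mkdir -p pics
python3 - <<'E'
from rig import r, grab_frame, camera_params
import cv2,numpy as np
for n in ("scene","side"):
    im=grab_frame(n); cv2.imwrite(f"pics/{n}0.png",im[:,:,::-1])
    p=camera_params(n); print(n,p, (-cv2.Rodrigues(np.array(p["rvec"]))[0].T@np.array(p["tvec"])).round())
print(r.sense()); print(camera_params("wrist"))
E
```

```text
pics
rig.py
steer.py
scene {'fx': 463.49944072035936, 'fy': 463.49944072035936, 'cx': 281.78723768684887, 'cy': 212.66191670672202, 'rvec': array([ 2.22472363, -1.17527737,  0.38432953]), 'tvec': array([-463.56224559,  339.18501518, 1111.43520944])} [ -71. -637. 1075.]
side {'fx': 395.5921999650169, 'fy': 395.5921999650169, 'cx': 275.93728322261626, 'cy': 205.35694365545802, 'rvec': array([ 0.01382117, -2.77136893,  1.46099643]), 'tvec': array([ 582.03769462,  160.49753008, 1039.39799231])} [570. 774. 722.]
{'clock': 0.1, 'qpos': array([ 1.32560638e+00,  3.53571455e-01,  1.63407441e+00,  9.62022679e-06,
        1.15521539e+00, -2.41230015e-03]), 'qvel': array([-0.00094853, -0.00142016, -0.00060132, -0.00159316, -0.00167427,
       -0.00144738]), 'joint_efforts': array([ 1.78440165e-03, -6.06353331e+01, -3.42818105e+01,  1.61510161e-05,
        4.07716812e-03, -1.86823996e-06]), 'eef_pos': array([150.1542927 , 606.2693514 , 252.63512072]), 'tcp_rot': array([-3.14032408e+00, -1.18566471e-05,  2.89881111e+00]), 'contact_force': array([-0.71350429, -0.16862088, -0.39599286]), 'wrist_torque': array([ 0.00317037, -0.04223249, -0.04518334]), 'grasp_force': 0.0, 'opening': 1.0007101821627922}
{'fx': 339.2906194071222, 'fy': 339.2906194071222, 'cx': 278.669930753266, 'cy': 208.81684060611428, 'rvec': array([-2.27761083, -1.78080958, -0.26930992]), 'tvec': array([-624.17143377,  -37.09018906,  379.77351043])}
```

View pics/scene0.png

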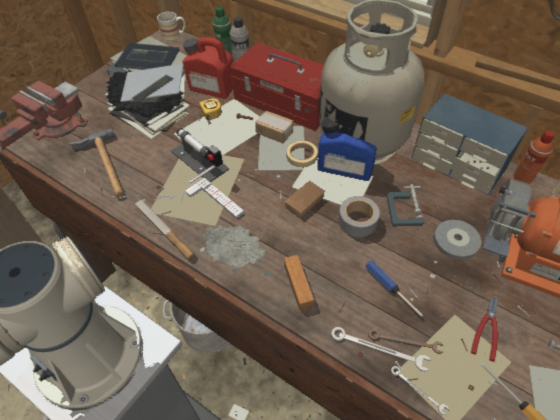

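View pics/side0.png

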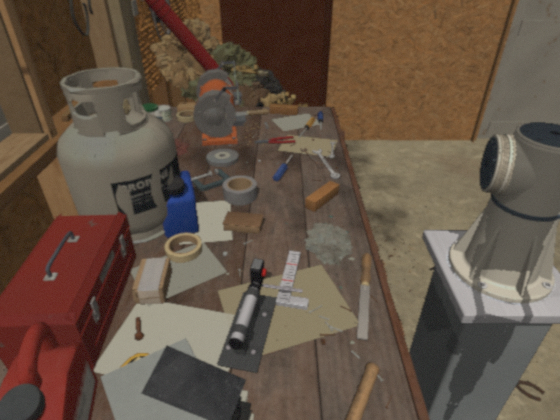

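Scene: bar at about (299,282), gauge fence at (215,195), grip with red button at (213,155). Side: bar (322,195), fence (290,280), grip (258,270). I'll enlarge these for corner picking.

```bash
python3 - <<'E'
import cv2,numpy as np
a=cv2.imread("pics/scene0.png")[120:320,150:340]; cv2.imwrite("pics/sc1.png",cv2.resize(a,None,fx=3,fy=3,interpolation=cv2.INTER_CUBIC))
a=cv2.imread("pics/side0.png")[170:370,190:370]; cv2.imwrite("pics/si1.png",cv2.resize(a,None,fx=3,fy=3,interpolation=cv2.INTER_CUBIC))
E
cat > h.py <<'E'
import cv2,numpy as np
from rig import r, grab_frame, camera_params
def cam(n):
    p=camera_params(n); K=np.array([[p["fx"],0,p["cx"]],[0,p["fy"],p["cy"]],[0,0,1.]])
    return K,cv2.Rodrigues(np.array(p["rvec"]))[0],np.array(p["tvec"])
def ray(c,uv):
    K,R,t=c; return -R.T@t, R.T@np.linalg.solve(K,[*uv,1.])
def onz(c,uv,z):
    o,d=ray(c,uv); return (o+d*(z-o[2])/d[2])
def tri(obs):
    A=[];b=[]
    for c,uv in obs:
        o,d=ray(c,uv); d/=np.linalg.norm(d); P=np.eye(3)-np.outer(d,d); A.append(P); b.append(P@o)
    return np.linalg.lstsq(np.vstack(A),np.hstack(b),rcond=None)[0]
def proj(c,X):
    K,R,t=c; x=K@(R@np.asarray(X,float)+t); return x[:2]/x[2]
E
```

```text
(no output)
```

View pics/sc1.png

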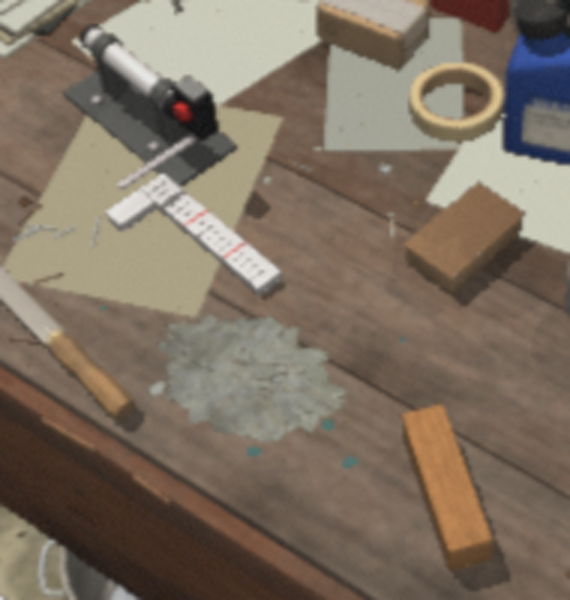

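View pics/si1.png

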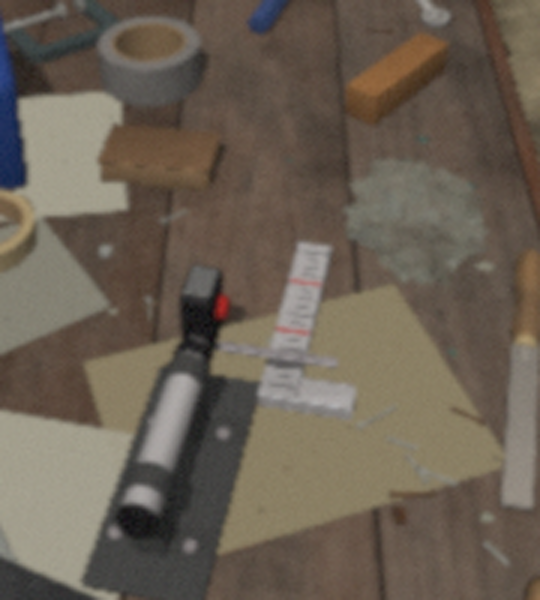

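Crops: the fence and end stop top corners and bar top corners are readable (scene crop: bar (405,412),(440,405),(492,545),(450,555), button (182,112); side crop: bar (347,88),(378,97),(448,45),(418,35), button (222,307)).

```bash
cat > fit.py <<'E'
from h import *
from scipy.optimize import least_squares
S=lambda u,v:(150+(u-1)/3,120+(v-1)/3); D=lambda u,v:(190+(u-1)/3,170+(v-1)/3)
cs,cd=cam("scene"),cam("side")
def f(pts,x0):
    def res(p):
        c,s=np.cos(p[2]),np.sin(p[2]); o=[]
        for cm,uv,(a,b,z) in pts: o+=list(proj(cm,[p[0]+c*a-s*b,p[1]+s*a+c*b,z])-uv)
        return np.array(o)
    q=least_squares(res,x0,x_scale=[100,100,1],loss="soft_l1"); return q.x,res(q.x).reshape(-1,2).round(1)
print("button tri",tri([(cs,S(182,112)),(cd,D(222,307))]))
bs=[(405,412),(440,405),(492,545),(450,555)]; bd=[(347,88),(378,97),(448,45),(418,35)]
for a in bs: print("scene bar top",onz(cs,S(*a),38).round())
for a in bd: print("side bar top",onz(cd,D(*a),38).round())
print("tri bar top corners",[tri([(cs,S(*bs[i])),(cd,D(*bd[j]))]).round() for i,j in ((0,1),(1,0),(2,3),(3,2))])
g=[(cs,S(280,268),(30,-110,14)),(cs,S(262,288),(0,-110,14)),(cs,S(160,175),(30,75,14)),(cs,S(108,211),(-45,75,14)),(cs,S(120,225),(-45,50,14)),
 (cd,D(298,243),(30,-110,14)),(cd,D(330,246),(0,-110,14)),(cd,D(258,396),(30,75,14)),(cd,D(354,404),(-45,75,14)),(cd,D(355,384),(-45,50,14))]
for y in (0,-.4,.4):
    p,e=f(g,[450,300,y]); print("gauge",p)
print(e.tolist())
E
python3 fit.py
```

```text
button tri [609.61255483 117.67989234  89.75743125]
scene bar top [ 470. -248.   38.]
scene bar top [ 494. -270.   38.]
scene bar top [ 404. -381.   38.]
scene bar top [ 377. -358.   38.]
side bar top [ 493. -261.   38.]
side bar top [ 462. -244.   38.]
side bar top [ 377. -347.   38.]
side bar top [ 408. -368.   38.]
tri bar top corners [array([ 466., -248.,   38.]), array([ 494., -268.,   34.]), array([ 407., -380.,   31.]), array([ 377., -356.,   33.])]
gauge [ 5.39450788e+02  6.75193055e+01 -1.76838664e-01]
gauge [ 5.39450788e+02  6.75193054e+01 -1.76838672e-01]
gauge [ 5.39450788e+02  6.75193060e+01 -1.76838651e-01]
[[0.1, 0.9], [-1.5, 0.1], [0.1, -0.4], [-1.7, 0.7], [-0.6, 0.4], [-1.0, -0.9], [-0.7, -0.5], [-0.5, -0.8], [-0.6, 1.1], [0.4, -0.3]]
```

Units first: shifts go in shares of 750 mm and turns go in shares of 180 degrees. So -41 mm / 750 = -0.0547, -3 mm / 750 = -0.004, 0.08 rad / 3.1416 = 0.0255.

```bash
python3 steer.py '{"plan": [[0,0,0.0255,-0.0547,-0.004,0,1],[0,0,0.0255,-0.0547,-0.004,0,1],[0,0,0.0255,-0.0547,-0.004,0,1],[0,0,0.0255,-0.0547,-0.004,0,1],[0,0,0.0255,-0.0547,-0.004,0,1]]}' 30
python3 - <<'E'
from h import *
s=r.sense(); K,R,t=cam("wrist"); T=cv2.Rodrigues
from scipy.spatial.transform import Rotation as Q
B=Q.from_euler("xyz",s["tcp_rot"]).as_matrix()
print("cam in tool",B.T@(-R.T@t-s["eef_pos"]),"axes",(B.T@R.T).round(2))
E
```

```text
clock: 0.52
eef_pos: [333.3, 512.2, 252.9]
tcp_rot: [-3.141, 0.0, 2.495]
contact_force: [0.5, 0.5, -0.2]
opening: 1.002
grasp_force: 0.0
cam in tool [  76.68557472   -0.34165973 -120.32699533] axes [[-0.   -0.95 -0.3 ]
 [ 1.   -0.   -0.  ]
 [ 0.   -0.3   0.95]]
```

To row units: -39 mm / 750 = -0.052, 0.084 rad / 3.1416 = 0.0267.

```bash
python3 steer.py '{"plan": [[0,0,0.0267,-0.052,0,0,1],[0,0,0.0267,-0.052,0,0,1],[0,0,0.0267,-0.052,0,0,1],[0,0,0.0267,-0.052,0,0,1],[0,0,0.0267,-0.052,0,0,1]]}' >/dev/null
python3 steer.py '{"plan": [[0,0,0.0267,-0.052,0,0,1],[0,0,0.0267,-0.052,0,0,1],[0,0,0.0267,-0.052,0,0,1],[0,0,0.0267,-0.052,0,0,1],[0,0,0.0267,-0.052,0,0,1]]}' >/dev/null
python3 steer.py '{"plan": [[0,0,0.0267,-0.052,0,0,1],[0,0,0.0267,-0.052,0,0,1],[0,0,0.0267,-0.052,0,0,1],[0,0,0,0,0,0,1],[0,0,0,0,0,0,1]]}'
cat > look.py <<'E'
import sys
from h import *
n=sys.argv[1]; c=cam("wrist"); im=grab_frame("wrist")
np.savez(f"pics/{n}.npz",K=c[0],R=c[1],t=c[2]); cv2.imwrite(f"pics/{n}.png",cv2.resize(im[:,:,::-1],(784,588),interpolation=cv2.INTER_CUBIC)); print(r.sense()["eef_pos"],r.sense()["tcp_rot"])
E
python3 look.py w1
```

```text
clock: 1.77
eef_pos: [529.9, 71.6, 253.1]
tcp_rot: [-3.141, 0.0, 1.403]
contact_force: [0.5, 0.2, 0.1]
opening: 1.0
grasp_force: 0.0
[530.17405412  72.93242641 253.16779525] [-3.14127802e+00 -2.81535922e-04  1.40550973e+00]
```

View pics/w1.png

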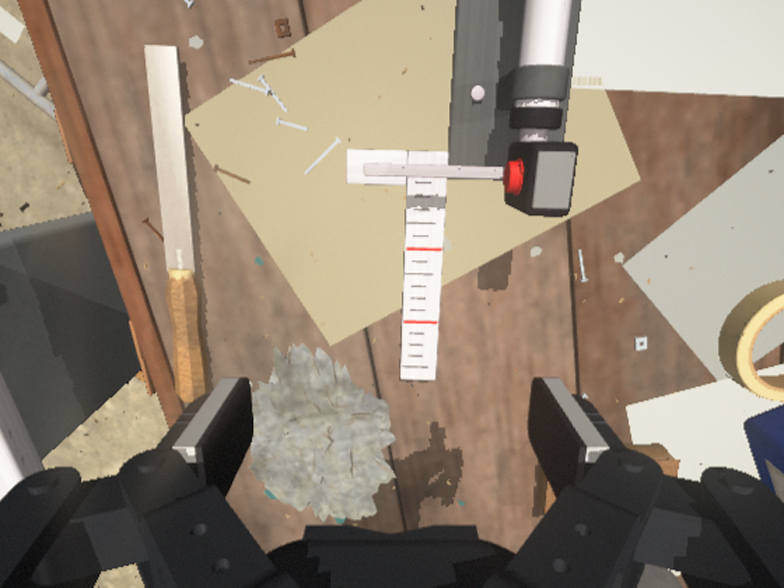

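```bash
cat >> fit.py <<'E'
print("---- with wrist")
z=np.load("pics/w1.npz"); cw=(z["K"],z["R"],z["t"])
W=lambda u,v:((u+.5)/1.4-.5,(v+.5)/1.4-.5)
gw=[(cw,W(401,379),(0,-110,14)),(cw,W(435,380),(30,-110,14)),(cw,W(447,150),(30,75,14)),(cw,W(347,150),(-45,75,14)),(cw,W(347,183),(-45,50,14)),(cw,W(405,184),(0,50,14))]
p,e=f(gw,[540,67,-.17]);print(p,e.tolist())
p,e=f(gw+g,[540,67,-.17]);print(p,e.tolist())
b=tri([(cw,W(516,176)),(cs,S(182,112)),(cd,D(222,307))]);print("button",b)
for z in (14,50,112): print(z)
c,s=np.cos(p[2]),np.sin(p[2])
print("button in gauge",(b[0]-p[0])*c+(b[1]-p[1])*s,-(b[0]-p[0])*s+(b[1]-p[1])*c)
for a,zz in ((539,142),112),((575,145),112),((573,208),112),((534,207),112),((364,170),50):
    q=onz(cw,W(*a),zz)-[*p[:2],0]; print("grip top/tip in gauge",(c*q[0]+s*q[1]).round(1),(-s*q[0]+c*q[1]).round(1))
E
python3 fit.py | sed -n '/----/,$p'
python3 steer.py '{"plan": [[0,0,0.0159,-0.0533,-0.0067,0,1],[0,0,0.0159,-0.0533,-0.0067,0,1],[0,0,0.0159,-0.0533,-0.0067,0,1],[0,0,0.0159,-0.0533,-0.0067,0,1],[0,0,0.0159,-0.0533,-0.0067,0,1]]}' >/dev/null
python3 steer.py '{"plan": [[0,0,0.0159,-0.0533,0,0,1],[0,0,0.0159,-0.0533,0,0,1],[0,0,0.0159,-0.0533,0,0,1],[0,0,0.0159,-0.0533,0,0,1],[0,0,0.0159,-0.0267,0,0,1]]}'
python3 steer.py '{"plan": [[0,0,0,0,0,0,1],[0,0,0,0,0,0,1]]}'
```

```text
---- with wrist
[ 5.38929767e+02  6.76631591e+01 -1.88878227e-01] [[-0.4, 0.2], [0.8, -0.1], [1.1, 0.2], [-1.4, -1.4], [-1.2, 0.3], [0.8, 0.5]]
[ 5.39033447e+02  6.76302677e+01 -1.86034196e-01] [[-0.1, 0.2], [1.1, -0.1], [1.0, 0.1], [-1.5, -1.2], [-1.2, 0.4], [0.8, 0.5], [-0.2, 1.2], [-1.9, 0.3], [0.2, -0.4], [-1.7, 0.6], [-0.7, 0.3], [-0.4, -0.9], [-0.2, -0.5], [-0.6, -0.9], [-0.8, 1.3], [0.3, -0.1]]
button [609.95763827 117.5365629   89.79730478]
14
50
112
button in gauge 60.469611444508374 62.16353643514243
grip top/tip in gauge 65.9 80.8
grip top/tip in gauge 85.0 79.7
grip top/tip in gauge 88.2 46.9
grip top/tip in gauge 66.9 47.0
grip top/tip in gauge -29.2 61.8
clock: 2.65
eef_pos: [366.7, -271.7, 253.4]
tcp_rot: [3.141, 0.001, 0.906]
contact_force: [0.3, 0.4, 0.2]
opening: 0.999
grasp_force: 0.0
clock: 2.82
eef_pos: [367.9, -269.8, 253.2]
tcp_rot: [-3.142, -0.0, 0.907]
contact_force: [0.4, -0.2, 0.0]
opening: 1.0
grasp_force: 0.0
```

To row units: 39 mm / 750 = 0.052, 4 mm / 750 = 0.0053, 0.03 rad / 3.1416 = 0.0095.

```bash
python3 steer.py '{"plan": [[0,0,0.0095,0.0053,0.052,0,1],[0,0,0,0.0053,0.052,0,1],[0,0,0,0,0,0,1],[0,0,0,0,0,0,1]]}'; python3 look.py w2
```

```text
clock: 3.15
eef_pos: [435.7, -311.7, 252.7]
tcp_rot: [-3.141, -0.0, 0.881]
contact_force: [-1.0, -0.2, -0.3]
opening: 1.002
grasp_force: 0.0
[ 434.40479931 -311.08507568  252.57231229] [-3.13990325e+00 -2.69890430e-04  8.80177765e-01]
```

View pics/w2.png

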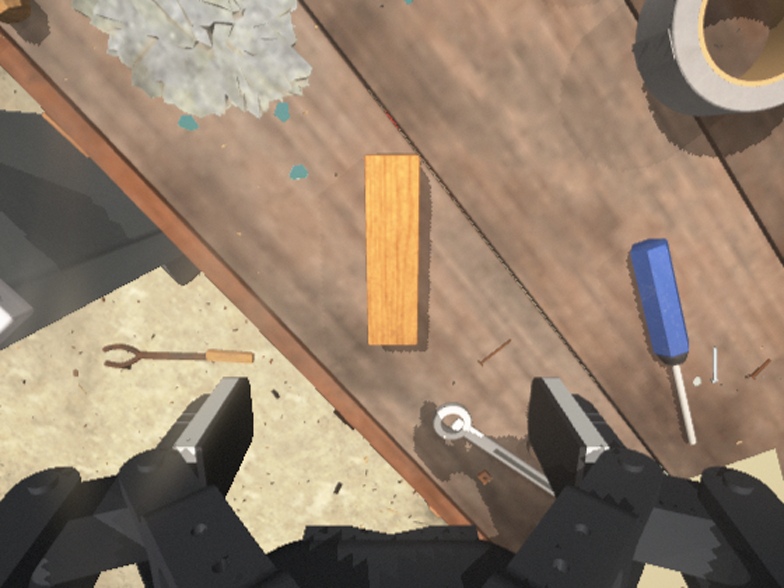

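Bar top corners in the wrist view: (365,155),(419,154),(418,346),(368,345); screwdriver and roll are clear to the right.

```bash
cat > bar.py <<'E'
from h import *
import io,contextlib
with contextlib.redirect_stdout(io.StringIO()): exec(open("fit.py").read())
z=np.load("pics/w2.npz"); cw=(z["K"],z["R"],z["t"])
cw_=[(365,155),(419,154),(418,346),(368,345)]; M=[(-19,70,38),(19,70,38),(19,-70,38),(-19,-70,38)]
w=[(cw,W(*a),m) for a,m in zip(cw_,M)]
sc=[(cs,S(*a),m) for a,m in zip(bs,M)]
for q in (w,w+sc): p,e=f(q,[435,-312,-.7]); print("bar",p,e.tolist())
print([tri([w[i][:2],sc[i][:2]]).round(1) for i in range(4)])
s=r.sense(); psi=s["tcp_rot"][2]; d=p[:2]-s["eef_pos"][:2]
print("dx",d@[np.cos(psi),np.sin(psi)],"dy",d@[np.sin(psi),-np.cos(psi)],"rz",psi-(np.pi/2+p[2]), s["eef_pos"])
E
python3 bar.py
```

```text
bar [ 435.55627063 -312.80885532   -0.68498083] [[-0.7, -0.1], [0.8, 0.4], [-0.1, -0.7], [0.1, 0.2]]
bar [ 435.61031513 -312.9927256    -0.68581593] [[-0.5, 0.0], [1.0, 0.5], [-0.0, -0.6], [0.2, 0.3], [-1.6, 1.1], [0.4, -0.1], [-0.2, -1.1], [-0.8, -0.5]]
[array([ 466.9, -248.7,   43.1]), array([ 494.2, -269.8,   37.5]), array([ 404.9, -380.6,   35.4]), array([ 376.7, -356.2,   36.3])]
dx -0.7025853994435695 dy 2.1444743801966926 rz -0.004802630238286643 [ 434.40479931 -311.08507568  252.57231229]
```

To row units: 40 mm / 750 = 0.0533, 30 mm / 750 = 0.04.

```bash
python3 steer.py '{"plan": [[0,0,0,-0.0009,0.0027,0.0533,1],[0,0,0,0,0,0.0533,1],[0,0,0,0,0,0.0533,1],[0,0,0,0,0,0.0533,1],[0,0,0,0,0,0.04,1]]}'>/dev/null
python3 steer.py '{"plan": [[0,0,0,0,0,0.0267,1],[0,0,0,0,0,0,1],[0,0,0,0,0,0,1],[0,0,0,0,0,0,0.2],[0,0,0,0,0,0,0.2]]}' 30
python3 steer.py '{"plan": [[0,0,0,0,0,0,0.2],[0,0,0,0,0,0,0.2],[0,0,0,0,0,0,0.2],[0,0,0,0,0,0,0.2],[0,0,0,0,0,0,0.2]]}'
```

```text
clock: 4.03
eef_pos: [435.4, -314.9, 45.2]
tcp_rot: [3.139, -0.0, 0.877]
contact_force: [-0.6, -0.2, -0.1]
opening: 0.749
grasp_force: 0.0
clock: 4.45
eef_pos: [435.0, -315.0, 44.7]
tcp_rot: [3.14, -0.0, 0.877]
contact_force: [-0.4, 1.7, 8.5]
opening: 0.438
grasp_force: 30.0
```

To row units: 35.5 mm / 750 = 0.0473, -30 mm / 750 = -0.04, -0.05 rad / 3.1416 = -0.0159.

```bash
python3 steer.py '{"plan": [[0,0,0,0,0,-0.0267,0.2],[0,0,0,0,0,-0.04,0.2],[0,0,0,0,0,-0.04,0.2],[0,0,-0.0159,0.0473,-0.012,0,0.2],[0,0,-0.0159,0.0473,-0.012,0,0.2]]}' 40
python3 steer.py '{"plan": [[0,0,-0.0159,0.0473,-0.012,0,0.2],[0,0,-0.0159,0.0473,-0.012,0,0.2],[0,0,-0.0159,0.0473,-0.012,0,0.2],[0,0,-0.0159,0.0473,-0.012,0,0.2],[0,0,-0.0159,0.0473,-0.012,0,0.2]]}'>/dev/null
python3 steer.py '{"plan": [[0,0,-0.0159,0.0473,-0.012,0,0.2],[0,0,-0.0159,0.0473,-0.012,0,0.2],[0,0,-0.0159,0.04,-0.012,0,0.2],[0,0,0,0,0,0,0.2],[0,0,0,0,0,0,0.2]]}'
cat > rel.py <<'E'
from h import *
G=np.array([539.,67.6]);y=-.187;s=r.sense();d=s["eef_pos"][:2]-G
c,n=np.cos(y),np.sin(y)
print("tcp in gauge",(c*d[0]+n*d[1]).round(1),(-n*d[0]+c*d[1]).round(1),"z",s["eef_pos"][2].round(1),"psi-want",(s["tcp_rot"][2]-(np.pi/2+y)).round(4),"F gauge",(c*s["contact_force"][0]+n*s["contact_force"][1]).round(1),(-n*s["contact_force"][0]+c*s["contact_force"][1]).round(1),s["contact_force"][2].round(1),"grip",s["grasp_force"],s["opening"].round(3),"clock",s["clock"])
E
python3 rel.py; python3 look.py w3
```

```text
clock: 4.87
eef_pos: [465.9, -249.1, 126.1]
tcp_rot: [3.136, -0.0, 0.975]
contact_force: [0.9, 0.3, -2.3]
opening: 0.43
grasp_force: 42.2
clock: 5.7
eef_pos: [512.3, 35.2, 123.7]
tcp_rot: [3.141, -0.0, 1.38]
contact_force: [0.6, -0.6, -0.1]
opening: 0.438
grasp_force: 42.1
[512.36133481  34.13224877 123.6480631 ] [3.14110367e+00 1.36436707e-04 1.37798272e+00]Traceback (most recent call last):
  File "rel.py", line 4, in <module>
    print("tcp in gauge",(c*d[0]+n*d[1]).round(1),(-n*d[0]+c*d[1]).round(1),"z",s["eef_pos"][2].round(1),"psi-want",(s["tcp_rot"][2]-(np.pi/2+y)).round(4),"F gauge",(c*s["contact_force"][0]+n*s["contact_force"][1]).round(1),(-n*s["contact_force"][0]+c*s["contact_force"][1]).round(1),s["contact_force"][2].round(1),"grip",s["grasp_force"],s["opening"].round(3),"clock",s["clock"])
                                                                                                                                                                                                                                                                                                                                                   ^^^^^^^^^^^^^^^^^^
AttributeError: 'float' object has no attribute 'round'
```

View pics/w3.png

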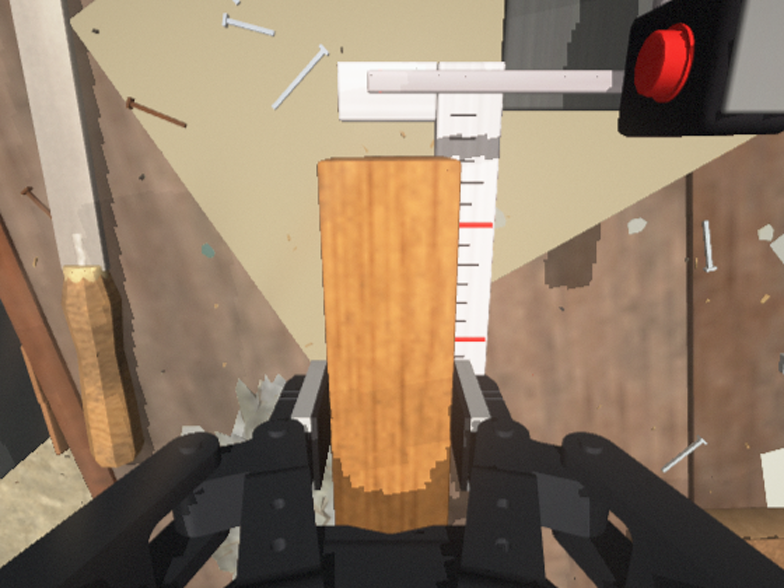

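Bar held straight; its far top edge is at (318,162)-(461,159), the end stop's face at (338,120)-(436,121).

```bash
sed -i 's/s\["opening"\].round(3)/round(s["opening"],3)/' rel.py
cat > m3.py <<'E'
from h import *
z=np.load("pics/w3.npz"); cw=(z["K"],z["R"],z["t"]); W=lambda u,v:((u+.5)/1.4-.5,(v+.5)/1.4-.5)
G=np.array([539.,67.6]);y=-.187;c,n=np.cos(y),np.sin(y)
g=lambda P:(np.array([[c,n],[-n,c]])@(P[:2]-G)).round(1)
for a in ((318,162),(461,159)): print("bar end",g(onz(cw,W(*a),117)))
for a in ((338,63),(505,62),(338,120),(436,121),(486,373),(498,160)): print("fence",g(onz(cw,W(*a),14)))
E
python3 m3.py; python3 rel.py
```

```text
bar end [-39.4  35.1]
bar end [-2.5 35.6]
fence [-43.6  73.7]
fence [30.  73.7]
fence [-44.5  50. ]
fence [ 0.2 49.4]
fence [ 29.9 -77.8]
fence [29.5 32.1]
tcp in gauge -20.0 -37.8 z 123.6 psi-want -0.0058 F gauge -0.1 -0.1 -0.1 grip 42.0892059803009 0.432 clock 5.75
```

To row units: 25 mm / 750 = 0.0333, 20 mm / 750 = 0.0267, -0.006 rad / 3.1416 = -0.0019.

```bash
python3 steer.py '{"plan": [[0,0,-0.0019,0,-0.0067,0.0267,0.2],[0,0,0,0,0,0.0333,0.2],[0,0,0,0,0,0.0267,0.2],[0,0,0,0,0,0.0133,0.2],[0,0,0,0,0,0.0027,0.2]]}'; python3 steer.py '{"plan": [[0,0,0,0,0,0,0.2],[0,0,0,0,0,0,0.2],[0,0,0,0,0.0027,0,0.2],[0,0,0,0,0.0027,0,0.2]]}'; python3 rel.py
```

```text
clock: 6.17
eef_pos: [506.3, 33.5, 44.9]
tcp_rot: [-3.139, 0.001, 1.381]
contact_force: [-1.5, -0.2, 1.5]
opening: 0.433
grasp_force: 42.4
clock: 6.5
eef_pos: [512.3, 34.0, 47.3]
tcp_rot: [3.14, -0.0, 1.383]
contact_force: [-1.2, -0.2, -0.8]
opening: 0.433
grasp_force: 42.1
tcp in gauge -20.0 -38.0 z 47.3 psi-want -0.0011 F gauge -1.2 -0.4 -0.8 grip 42.1270090341568 0.433 clock 6.5
```

To row units: 6 mm / 750 = 0.008, 5 mm / 750 = 0.0067.

```bash
python3 steer.py '{"plan": [[0,0,0,0.008,0,0.0013,0.2],[0,0,0,0.0067,0,0,0.2],[0,0,0,0,0.0013,0,0.2],[0,0,0,0,0.0013,0,0.2],[0,0,0,0,0,0,0.2]]}'>/dev/null; python3 rel.py; python3 steer.py '{"plan": [[0,0,0,0.0013,0.0007,0,0.2],[0,0,0,0.0013,0,0,0.2],[0,0,0,0,0,0,0.2]]}'>/dev/null; python3 rel.py;python3 steer.py '{"plan": [[0,0,0,0.0013,0,0,0.2],[0,0,0,0,0,0,0.2]]}'>/dev/null; python3 rel.py
```

```text
tcp in gauge -18.8 -26.9 z 45.3 psi-want -0.0005 F gauge -0.3 -0.4 -1.5 grip 42.122758626937866 0.43 clock 6.9167
tcp in gauge -18.7 -25.1 z 45.2 psi-want -0.0012 F gauge -1.2 0.7 -1.0 grip 42.12398707866669 0.435 clock 7.1667
tcp in gauge -18.6 -24.1 z 45.2 psi-want -0.0011 F gauge -1.1 -0.9 -1.2 grip 42.11606740951538 0.433 clock 7.3333
```

```bash
for i in 1; do python3 steer.py '{"plan": [[0,0,0,0,0.0013,0,0.2],[0,0,0,0,0,0,0.2]]}'>/dev/null; python3 rel.py; python3 steer.py '{"plan": [[0,0,0,0,0.0013,0,0.2],[0,0,0,0,0,0,0.2]]}'>/dev/null; python3 rel.py; python3 steer.py '{"plan": [[0,0,0,0.0013,0,0,0.2],[0,0,0,0,0,0,0.2]]}'>/dev/null; python3 rel.py; python3 steer.py '{"plan": [[0,0,0,0.0013,0,0,0.2],[0,0,0,0,0,0,0.2]]}'>/dev/null; python3 rel.py; done
```

```text
tcp in gauge -18.3 -24.1 z 45.1 psi-want -0.0017 F gauge -3.4 2.0 0.1 grip 42.29283571243286 0.43 clock 7.5
tcp in gauge -18.2 -24.2 z 45.0 psi-want -0.0021 F gauge -7.7 3.9 3.6 grip 42.579912543296814 0.432 clock 7.6667
tcp in gauge -18.2 -23.7 z 44.9 psi-want -0.0016 F gauge -5.4 -1.5 3.1 grip 42.4652373790741 0.432 clock 7.8333
tcp in gauge -18.2 -23.0 z 44.9 psi-want -0.0015 F gauge -6.5 -3.2 2.5 grip 42.50723719596863 0.431 clock 8.0
```

To row units: 1 mm / 750 = 0.0013.

```bash
python3 steer.py '{"plan": [[0,0,0,0.0013,0,0,0.2],[0,0,0,0,0,0,0.2]]}'>/dev/null; python3 rel.py; python3 steer.py '{"plan": [[0,0,0,0.0013,0,0,0.2],[0,0,0,0,0,0,0.2]]}'>/dev/null; python3 rel.py; python3 look.py w4
```

```text
tcp in gauge -18.2 -22.7 z 44.9 psi-want -0.0011 F gauge -3.9 -10.1 4.0 grip 42.64830529689789 0.432 clock 8.1667
tcp in gauge -18.3 -22.6 z 44.9 psi-want -0.0006 F gauge -5.0 -15.3 4.7 grip 42.80276298522949 0.439 clock 8.3333
[516.86129894  48.79338959  44.90078868] [-3.137411    0.00358039  1.38309022]
```

View pics/w4.png

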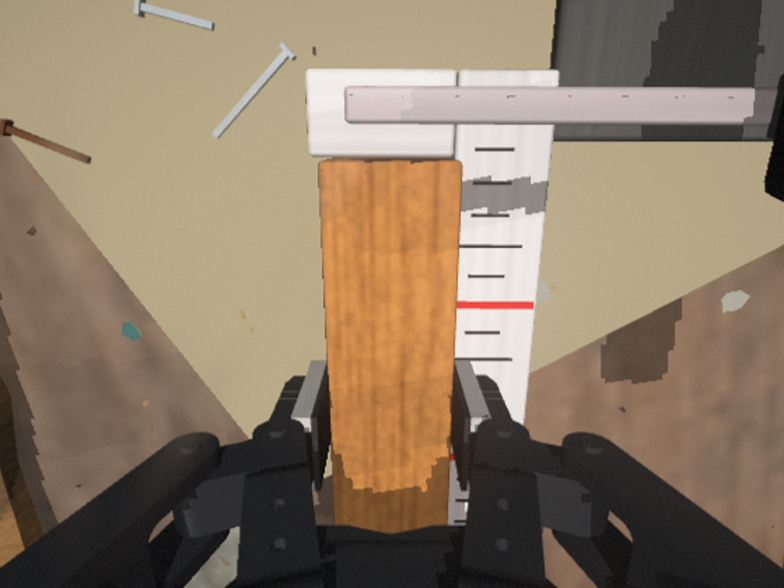

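Bar flush on the fence (column 460) and the stop (row 158). Releasing and raising.

To row units: -1 mm / 750 = -0.0013, 0.5 mm / 750 = 0.0007.

```bash
python3 steer.py '{"plan": [[0,0,0,-0.0013,0,0.0007,0.2],[0,0,0,0,0,0,0.7],[0,0,0,0,0,0,0.7],[0,0,0,0,0,0,0.7],[0,0,0,0,0,0,0.7]]}'>/dev/null; python3 rel.py; python3 steer.py '{"plan": [[0,0,0,0,0,-0.0067,0.75],[0,0,0,0,0,-0.0267,0.75],[0,0,0,0,0,-0.04,0.75],[0,0,0,0,0,-0.0533,0.75],[0,0,0,0,0,-0.0333,0.75]]}'; python3 steer.py '{"plan": [[0,0,0,0,0,0,0.75],[0,0,0,0,0,0,0.75]]}'; python3 rel.py; python3 look.py w5
```

```text
tcp in gauge -15.7 -20.8 z 45.0 psi-want -0.0007 F gauge 0.4 0.4 -0.8 grip 0.0 0.698 clock 8.8
clock: 9.22
eef_pos: [519.8, 50.1, 168.0]
tcp_rot: [3.139, -0.001, 1.383]
contact_force: [1.2, 0.2, -0.5]
opening: 0.748
grasp_force: 0.0
clock: 9.38
eef_pos: [520.2, 50.1, 166.7]
tcp_rot: [3.138, -0.001, 1.383]
contact_force: [-0.6, -0.3, -0.2]
opening: 0.753
grasp_force: 0.0
tcp in gauge -15.2 -20.7 z 166.7 psi-want -0.0007 F gauge -0.6 -0.4 -0.2 grip 0.0 0.753 clock 9.3833
[519.12856904  49.98760765 165.19308591] [ 3.14037681e+00 -3.18466995e-04  1.38309236e+00]
```

View pics/w5.png

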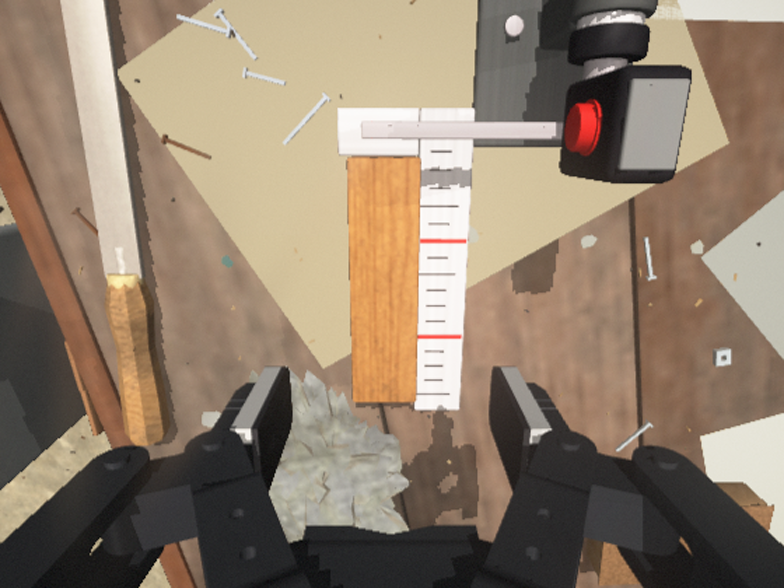

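To row units: 31 mm / 750 = 0.0413, 30 mm / 750 = 0.04.

```bash
python3 steer.py '{"plan": [[0,0,0,0.036,0.0387,0,0.75],[0,0,0,0.0373,0.04,0,0.75],[0,0,0,0.0373,0.0413,0,0.75],[0,0,0,0,0,0,0.75],[0,0,0,0,0,0,0.75]]}'>/dev/null; python3 rel.py; python3 look.py w6
```

```text
tcp in gauge 73.8 62.8 z 162.4 psi-want 0.0005 F gauge -0.6 -0.1 -0.0 grip 0.0 0.752 clock 9.85
[621.71841407 114.70518278 162.40527195] [-3.13792046e+00  1.52762888e-03  1.38368174e+00]
```

View pics/w6.png

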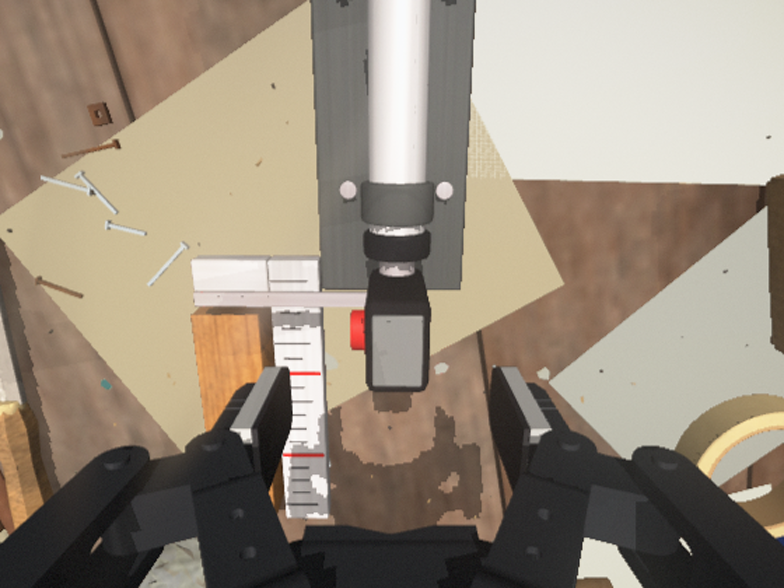

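Grip lies between the fingers' columns; its top plate spans (372,317)-(422,386), button at (357,330).

```bash
sed 's/w3/w6/' m3.py | sed '/bar end/d;/fence/d' > m6.py
cat >> m6.py <<'E'
for a in ((368,388),(428,388),(372,317),(422,317)): print("top",g(onz(cw,W(*a),112)))
z1=np.load("pics/w1.npz"); c1=(z1["K"],z1["R"],z1["t"])
b=tri([(c1,W(513,176)),(cw,W(355,330))]); print("button",g(b),b)
E
python3 m6.py
```

```text
top [63.8 45.3]
top [87.9 45.4]
top [65.8 75.7]
top [84.9 75.7]
button [58.  62.7] [607.63254806 118.42214771  93.95237894]
```

To row units: 25 mm / 750 = 0.0333, 15 mm / 750 = 0.02.

```bash
python3 steer.py '{"plan": [[0,0,0,0,0.0013,0.0333,0.75],[0,0,0,0,0,0.0333,0.75],[0,0,0,0,0,0.02,0.75],[0,0,0,0,0,0.0067,0.75],[0,0,0,0,0,0,0.75]]}'>/dev/null; python3 rel.py; python3 steer.py '{"plan": [[0,0,0,0,0,0,0.1],[0,0,0,0,0,0,0.1],[0,0,0,0,0,0,0.1],[0,0,0,0,0,0,0.1],[0,0,0,0,0,0,0.1]]}' 40 >/dev/null;  python3 steer.py '{"plan": [[0,0,0,0,0,0,0.1],[0,0,0,0,0,0,0.1],[0,0,0,0,0,0,0.1]]}' >/dev/null; python3 rel.py
```

```text
tcp in gauge 72.5 60.4 z 92.8 psi-want -0.0014 F gauge 0.2 0.9 0.3 grip 0.0 0.748 clock 10.3167
tcp in gauge 75.9 61.7 z 96.3 psi-want -0.0011 F gauge 2.3 -2.7 6.9 grip 44.60342288017273 0.307 clock 10.9833
```

```bash
python3 steer.py '{"plan": [[0,0,0,-0.0067,0,0,0.1],[0,0,0,-0.0133,0,0,0.1],[0,0,0,-0.016,0,0,0.1],[0,0,0,-0.016,0,0,0.1],[0,0,0,-0.016,0,0,0.1]]}' 50 >/dev/null; python3 rel.py; python3 steer.py '{"plan": [[0,0,0,-0.016,0,0,0.1],[0,0,0,-0.016,0,0,0.1],[0,0,0,-0.016,0,0,0.1],[0,0,0,-0.016,0,0,0.1],[0,0,0,-0.0133,0,0,0.1]]}' >/dev/null; python3 rel.py; python3 steer.py '{"plan": [[0,0,0,-0.0067,0,0,0.1],[0,0,0,-0.0053,0,0,0.1],[0,0,0,0,0,0,0.1],[0,0,0,0,0,0,0.1]]}' >/dev/null; python3 rel.py
```

```text
tcp in gauge 75.7 11.5 z 96.4 psi-want -0.0011 F gauge 1.6 3.9 6.7 grip 49.07672345638275 0.303 clock 11.4
tcp in gauge 75.4 -46.8 z 96.3 psi-want -0.0015 F gauge -0.3 5.2 7.5 grip 48.79462659358978 0.306 clock 11.8167
tcp in gauge 75.3 -55.6 z 96.3 psi-want -0.0017 F gauge -0.4 4.9 9.0 grip 48.743714690208435 0.308 clock 12.15
```

Travelled 117 mm; push on until the hard stop is felt.

To row units: -2 mm / 750 = -0.0027.

```bash
python3 steer.py '{"plan": [[0,0,0,-0.0027,0,0,0.1],[0,0,0,-0.0027,0,0,0.1],[0,0,0,0,0,0,0.1]]}' >/dev/null; python3 rel.py; python3 steer.py '{"plan": [[0,0,0,-0.002,0,0,0.1],[0,0,0,0,0,0,0.1],[0,0,0,0,0,0,0.1]]}' >/dev/null; python3 rel.py; python3 look.py w7
```

```text
tcp in gauge 75.3 -58.5 z 96.3 psi-want -0.0019 F gauge -1.1 9.7 8.9 grip 48.812429308891296 0.307 clock 12.4
tcp in gauge 75.3 -58.7 z 96.4 psi-want -0.0019 F gauge -1.8 17.0 8.0 grip 48.79812955856323 0.307 clock 12.65
[602.11683361  -4.04846006  96.32910691] [ 3.13932687 -0.00449386  1.38203828]
```

View pics/w7.png

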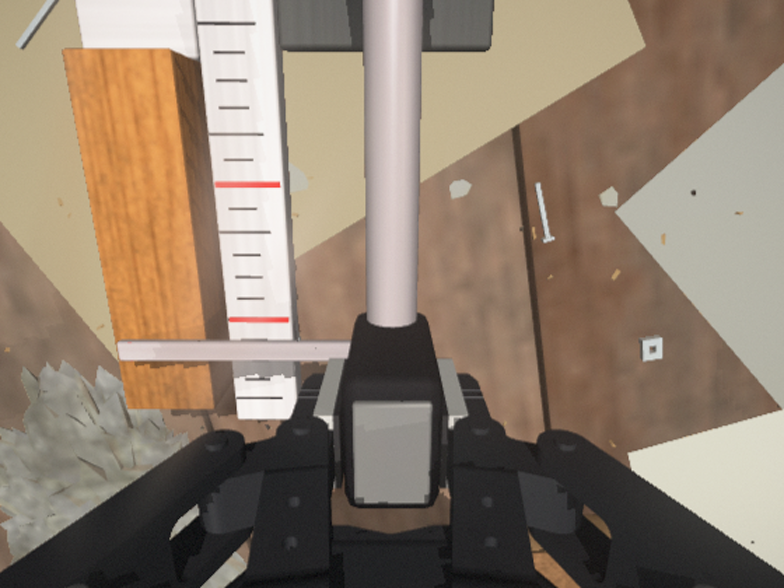

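The telescope is out at the hard stop: travel is 120 mm and the reaction force has risen to 17 N. The cursor lies over the bar near the second red mark, and the bar is still flush.

```bash
python3 -c "
from rig import r, grab_frame, camera_params
print(r.sign_off())"
```

```text
the job is handed in; nothing more can be done
None
```

The job is handed in, with no verdict returned: the bar lies released and flush against the fence and end stop, and the arm is holding the telescope out at its second stop with the button squeezed.

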